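# Load a spice jar into a one-way rack lane

### The arm

A 7-joint arm with a two-finger parallel gripper is mounted at the origin on a cart in front of the work surface, level with it; the furniture and walls round the work are solid. World frame = base frame: x ahead of the robot, y to its left, z up, the work surface at z = 0. Lengths are in mm, angles in degrees, forces in N, time in s.
With the tool pointing down it reaches from about 425 to 1025 mm from the base axis. Payload 9.4 kg.
Tool frame: the origin (TCP) lies midway between the tips of the shut fingers; the grasp point (between the pads) lies 19 mm behind it; z points along the fingers, y is the direction in which the jaws open and shut (so a half turn about z gives the same grasp; the last joint's range is limited). The gripper opens to 85 mm and grips with 20 to 120 N. Pads are 22 mm wide; open, the fingers measure 114 mm over their backs; the gripper's body (76 mm by 85 mm) begins 54 mm behind the grasp point. The pads swing forward as they close: fully open they stand 13 mm farther back than shut.
Start: joints at [-78.765, 34.337, -0.143, 91.639, 0.103, 54.024, -4.572], TCP at [195.341, 698.188, 201.275] pointing down, gripper open.
Joint ranges: [-147.43, 147.43], [-19.82, 112.94], [-74.19, 73.91], [6.32, 146.72], [-59.91, 239.91], [6.04, 106.73], [-150.56, 150.56]. Speed limits (degrees/s): [127.2, 127.2, 172.46, 172.46, 180, 180, 180].

### API

Orientations are given as [roll, pitch, yaw] about the fixed x, y, z axes, in that order (R = Rz(yaw) Ry(pitch) Rx(roll)).
In Python, from workcell import arm gives the robot as it stands.
- The arm moves only by the shell command python3 -m crank 'ROWS'. ROWS is JSON, a list of rows, each an object of numbers: "tx", "ty", "tz": the shift along the world's x, y, z in cm; "rx", "ry", "rz": the turn, a rotation vector about the world's x, y, z in rad; "claw": the opening, from 0 (shut) to 1 (fully open). In form: [{"tx": .., "ty": .., "tz": .., "rx": .., "ry": .., "rz": .., "claw": ..}, ...]. A call has 1 to 8 rows; each row is the pose to reach, as a shift and turn from the pose commanded when the call began; what a row does not reach only later rows make up. A row lasts 1/10 s, in which the tool goes at most 50 mm and 8.59 degrees, less where a joint would pass 70% of its speed; a pose out of reach is approached as far as the arm can. A call with a gripper value outside its range is refused whole. The fingers move at their own pace and stop on an object; the grip force is fixed at half the most. Time passes only in rows, so rows that repeat a pose let the fingers close. It gives the time, the measured TCP pose, the force and the opening at its end, in the units of the state.
- arm.sense(): the state, without advancing time (a new reading comes with each control period).
- arm.read_camera(name): name is "side" or "top" or "wrist"; returns the picture (400x640x3 uint8, red, green, blue); there is no depth.
- arm.camera_info(name): a dict with "fx", "fy", "cx", "cy" (pixels), "T" (4x4, takes a point from camera to world coordinates). Camera axes: x right, y down, z forward; pixel columns grow to the right and rows downward; lengths in mm; the calibration is good to about 2 mm. The wrist camera is an equidistant fisheye: a pixel r from the principal point sees the ray r / f radians off the axis. A picture is of the moment at which its call begins: read the wrist's pose just before it. camera_info takes no time and is no camera call; for the wrist camera it gives the pose at the moment of the call.
- arm.close_job(): hands the job in, once; it reports no verdict.
The state is a dict: "clock": time; "joint_pos": joint angles; "dq": joint speeds; "joint_efforts": joint torques, N m; "eef_pos": TCP position; "tcp_rot": TCP orientation; "force": force on the tool from outside, world axes, zero at the start; "moment": the same for the moment, N m; "finger_gap": opening from 0.0 (shut) to 1.0 (fully open).
Only numpy, scipy, OpenCV 4.12 (cv2) and the standard library are available. Lean on these libraries where they do the work, as an engineer would, in place of code of your own. Each camera call takes 0.05 s, during which the arm holds its last target. There are 200 camera calls.

### The job

Stand the spice jar in the open mouth of the wooden rack and slide it along the lane through the two sprung gate flaps, keeping it low and upright in the lane, until they snap shut behind it and it sits home against the cushioned stop at the far end, with the cushion left pressed in a little. Do it gently: press on the lane's flaps, walls and stop with clearly less than 15 N all the way, and do not disturb the lemon or the garlic. Let go of the jar, upright.

Things in the scene. Friction and masses are not known exactly. Their poses are not given: they have to be found in the camera images.
- jar_center (a point): centre (half-way up, on the axis) of the spice jar to load: upright, round, glass with a red cap, the only jar with a red cap; 42 mm across (cap 45 mm), 106 mm tall, about 0.11 kg, z axis up. It stands loose on the worktop right of the rack, near a lemon and a garlic bulb. Its centre is 53 mm above whatever it stands on.
- rack: wooden jar rack fixed to the worktop: a board 270 x 110 x 8 mm with one straight lane, 50 mm wide. Origin: on the board's underside, mid-width, 125 mm from its mouth end; x axis: along the lane, from the open mouth (x = -125 mm) to the far end (+145 mm); y across, z up. The lane's flat floor is 8 mm above the worktop; its side walls, and the stop at its end, reach 34 to 36 mm above the worktop.
- lane_mouth (a point): point on the lane's floor in its mouth, at x = -85 mm, y = 0 of the rack, axes as the rack's: stand the jar here, before the gate. A jar pushed down hard on the floor drags and jams as it slides; carry its weight or let it stand by its own. The walls flare from 50 to about 65 mm apart here.
- lane_gate (a point): point on the lane's floor half-way between the pivots of the two gate flaps, at x = -30 mm, y = 0 of the rack. The jar first touches the flaps with its axis 6 mm before this point; they snap shut behind it once its axis is about 35 mm past it. The push needed rises to about 6 N on the way.
- gate_left (a joint): steel gate flap on the +y side of the lane, 23 mm long, on a vertical pin in the side wall; angle in rad: 0 shut (slanting 50 degrees into the lane, towards the far end), about 0.8 folded into the wall. A spring shuts it; it yields only to a jar going in and blocks its return.
- gate_right (a joint): the same flap, mirrored, on the -y side of the lane
- cushion (a joint): how far the round rubber plunger of the end stop is pressed in (m): 0 free, 0.008 fully in, then hard. The hand-set stop stays put; its place is not reported: the jar meets it with its axis 50 to 108 mm past the gate point. The plunger yields at 3.5 N, then 1.8 N per mm; 7 to 11 N is a good push. Let go, it stays up to 1.9 mm in; 1 mm must remain.
- lemon: lemon lying near the jar, 72 x 57 x 58 mm, loose; leave it alone. (Over the back half of the worktop here, to the right of the rack, wall cabinets hang from about 0.5 m up: keep the arm drawn in and low beside them.)
- garlic: garlic bulb near the jar, 60 mm wide, 58 mm tall, loose; leave it alone

How it is judged (in metres and radians):
On the way, in this order (a step that is already met when the one before it is completed fails the run):
1. the jar is upright in the mouth of the lane, at floor height, before the gate (y of jar_center in the frame of rack between -0.012 and 0.012 m and z of jar_center in the frame of rack below 0.068 m and angle between jar_center's own z axis and vertical below 0.15 rad and value of joint each of gate_left, gate_right below 0.12 rad and x of jar_center in the frame of rack between -0.125 and -0.03 m), for 0.1 s.
2. the jar, low in the lane, is pushing both flaps open (y of jar_center in the frame of rack between -0.012 and 0.012 m and z of jar_center in the frame of rack below 0.068 m and angle between jar_center's own z axis and vertical below 0.15 rad and value of joint each of gate_left, gate_right above 0.3 rad and x of jar_center in the frame of rack above -0.04 m), for 0.05 s.
3. the jar is past the gate and both flaps have snapped shut behind it (y of jar_center in the frame of rack between -0.012 and 0.012 m and z of jar_center in the frame of rack below 0.068 m and angle between jar_center's own z axis and vertical below 0.15 rad and value of joint each of gate_left, gate_right below 0.12 rad and x of jar_center in the frame of rack above 0.004 m), for 0.1 s.
At the end, for the whole second after the job is handed in: The jar stands released and upright (within 0.1 rad) on the lane's floor (within 3 mm), in the far part of the lane (x of its axis over 19 mm in the rack), both flaps shut (under 0.12 rad) behind it, at rest, and the stop's cushion remains pressed in by at least 1 mm (y of jar_center in the frame of rack between -0.012 and 0.012 m and z of jar_center in the frame of rack below 0.064 m and angle between jar_center's own z axis and vertical below 0.1 rad and x of jar_center in the frame of rack above 0.019 m and value of joint each of gate_left, gate_right below 0.12 rad and value of joint cushion above 0.001 m and linear speed of jar below 0.02 m/s); the robot touches nothing.
It fails at once if the jar or the robot presses on the lane's walls, flaps or stop (its floor does not count) with more than 15 N (contact force between any of jar, the arm, the fingers and rack above 15 N).
It fails at once if the lemon or the garlic is moved by more than 30 mm (distance of any of lemon, garlic from where it was at the start of the episode above 0.03 m).
It also fails if it takes over 56 s, if anything falls off the work surface, if the arm or the gripper's body presses on something with over 40 N, if the wrist force passes 120 N, or if a joint passes its speed limit or range.

## Working session

There is one attempt and no reset: what is moved stays moved. The work goes in short steps, Python scripts to look and compute and a shell command to move; the robot and the scene stay as the last step left them, time stands still between calls to the robot, and variables do not carry over. Pictures are saved under pics/ and viewed, about 8 in all and at most 12, crops included, and the job is handed in when it is done.

```bash
mkdir -p pics; ls
python3 - <<'E'
from workcell import arm
import cv2, numpy as np
s=arm.sense(); print({k:np.round(v,3).tolist() for k,v in s.items()})
for n in ("top","side"):
    i=arm.camera_info(n); print(n,{k:np.round(v,4).tolist() for k,v in i.items()})
    cv2.imwrite(f"pics/{n}0.png",arm.read_camera(n)[:,:,::-1])
E
```

```text
pics
{'clock': 0.0, 'joint_pos': [-78.764, 34.385, -0.146, 91.68, 0.102, 54.023, -4.573], 'dq': [-0.026, 0.089, -0.017, -0.019, 0.003, -0.044, 0.036], 'joint_efforts': [0.0, -77.647, 1.565, -25.801, 0.012, 0.009, -0.0], 'eef_pos': [195.221, 697.693, 200.417], 'tcp_rot': [-179.912, 0.007, 164.372], 'force': [0.035, -0.013, 0.067], 'moment': [0.034, 0.027, -0.022], 'finger_gap': 0.995}
top {'fx': 462.7988, 'fy': 462.7988, 'cx': 315.3885, 'cy': 194.4149, 'T': [[0.012, -0.9817, 0.1902, 259.2262], [-0.9998, -0.0147, -0.0131, 2.3862], [0.0157, -0.19, -0.9816, 1292.7591], [0.0, 0.0, 0.0, 1.0]]}
side {'fx': 370.1594, 'fy': 370.1594, 'cx': 320.109, 'cy': 201.5545, 'T': [[0.9985, -0.0076, 0.0536, 466.0423], [-0.0499, -0.5106, 0.8584, -719.3356], [0.0209, -0.8598, -0.5102, 509.1992], [0.0, 0.0, 0.0, 1.0]]}
```

View pics/top0.png

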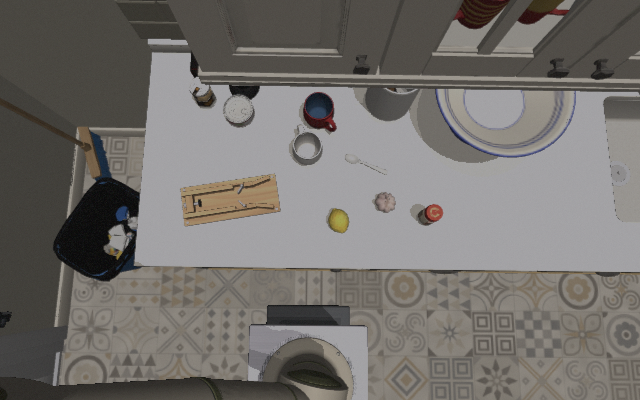

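View pics/side0.png

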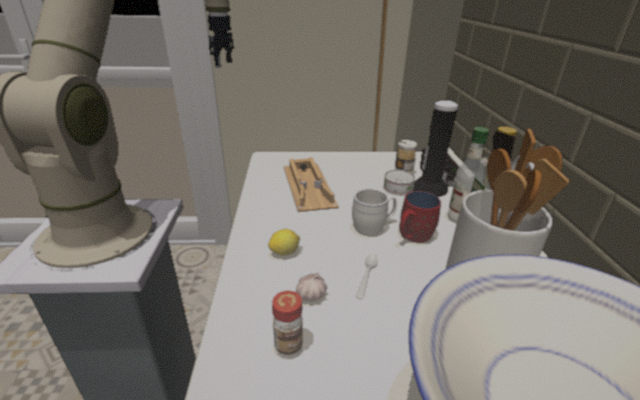

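Top view: red cap at (433,213), base toward (427,220), garlic (386,202), lemon (339,221), and the rack spanning (181,188)–(280,208) with its mouth to the right. Side view: jar cap (288,300), base (289,348). I'll zoom on the rack.

```bash
cat > h.py <<'E'
import numpy as np, cv2
from workcell import arm
def ray(n,u,v,i=None):
    i=i or arm.camera_info(n); T=np.array(i["T"])
    x,y=(u-i["cx"])/i["fx"],(v-i["cy"])/i["fy"]
    d=np.array([x,y,1.])
    if n=="wrist":
        r=np.hypot(x,y); d=np.array([np.sin(r)*x/max(r,1e-9),np.sin(r)*y/max(r,1e-9),np.cos(r)])
    return T[:3,3],T[:3,:3]@d
def onz(n,u,v,z,i=None):
    o,d=ray(n,u,v,i); return o+d*(z-o[2])/d[2]
def proj(n,p,i=None):
    i=i or arm.camera_info(n); T=np.array(i["T"]); c=T[:3,:3].T@(np.array(p)-T[:3,3])
    if n=="wrist":
        r=np.hypot(c[0],c[1]); k=np.arctan2(r,c[2])/max(r,1e-9); return i["cx"]+i["fx"]*k*c[0],i["cy"]+i["fy"]*k*c[1]
    return i["cx"]+i["fx"]*c[0]/c[2],i["cy"]+i["fy"]*c[1]/c[2]
E
python3 - <<'E'
from h import *
print("cap",onz("top",433,213,106).round(),"side cap",onz("side",287,299,106).round())
print("side base", onz("side",289,345,0).round())
print("garlic",onz("top",386,202,30).round(),"lemon",onz("top",339,221,29).round())
for p in [(181,188),(276,176),(280,208),(184,224)]: print(p,onz("top",*p,8).round())
im=cv2.imread("pics/top0.png")
cv2.imwrite("pics/rack.png",cv2.resize(im[165:235,170:290],None,fx=6,fy=6,interpolation=cv2.INTER_CUBIC))
E
```

```text
cap [ 445. -320.  106.] side cap [ 445. -322.  106.]
side base [ 446. -319.    0.]
garlic [ 485. -211.   30.] lemon [431. -80.  29.]
(181, 188) [521. 365.   8.]
(276, 176) [560.  98.   8.]
(280, 208) [468.  84.   8.]
(184, 224) [419. 350.   8.]
```

View pics/rack.png

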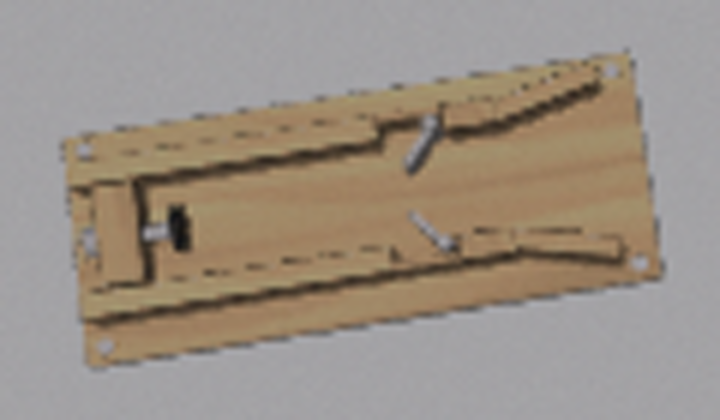

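The crop shows the board's corners at (62,140), (630,52), (662,276), (92,366), the mouth at the right and the plunger's black pad at (180,228). I'll fit the rack pose from these.

```bash
cat > fit.py <<'E'
from h import *
C=[(62,140),(630,52),(662,276),(92,366)]
W=np.array([onz("top",170+(u+.5)/6-.5,165+(v+.5)/6-.5,8)[:2] for u,v in C])
# rack coords: mouth right (image right = -y world). rack x = towards left image=+y. y=z cross x => -x world(toward robot)?
M=np.array([[145,-55],[-125,-55],[-125,55],[145,55]])
A=M-M.mean(0);B=W-W.mean(0)
th=np.arctan2((A[:,0]*B[:,1]-A[:,1]*B[:,0]).sum(),(A*B).sum())
R=np.array([[np.cos(th),-np.sin(th)],[np.sin(th),np.cos(th)]]);t=W.mean(0)-R@M.mean(0)
print("yaw",np.degrees(th),"origin",t,"res",(W-M@R.T-t).round(1).tolist())
for n,x in (("mouth",-85),("gate",-30),("far",60)): print(n,(R@[x,0]+t).round(1))
u,v=180,228
p=onz("top",170+u/6,165+v/6,30)[:2]; print("plunger",(R.T@(p-t)).round(1))
E
python3 fit.py
```

```text
yaw 100.01018312124322 origin [492.76411748 215.40797286] res [[-0.6, 0.1], [-0.8, 0.4], [0.2, 1.4], [1.1, -1.9]]
mouth [507.5 131.7]
gate [498.  185.9]
far [482.3 274.5]
plunger [89.9  2.1]
```

Rack: yaw 100°, origin (493, 215), plunger face near x ≈ 86. Jar is at about (445, -320). I plan a top-down grasp with the jaws along the lane direction (tool yaw 10°).

```bash
python3 -m crank '[{"tx":2,"ty":-2.5,"rz":-0.1},{"tx":5.5,"ty":-6.5,"rz":-0.22},{"tx":9,"ty":-10.5,"rz":-0.34},{"tx":12.5,"ty":-14.5,"rz":-0.46},{"tx":16,"ty":-18.5,"rz":-0.58},{"tx":19,"ty":-22.5,"rz":-0.7},{"tx":22,"ty":-26.5,"rz":-0.82},{"tx":24,"ty":-31,"rz":-0.9}]'
python3 -m crank '[{"tx":1.5,"ty":-4.5,"rz":-0.14},{"tx":3,"ty":-9.5,"rz":-0.28},{"tx":4.5,"ty":-14.5,"rz":-0.42},{"tx":5.5,"ty":-19.3,"rz":-0.56},{"tx":6.5,"ty":-24.2,"rz":-0.7},{"tx":7,"ty":-29,"rz":-0.84},{"tx":7,"ty":-34,"rz":-0.98},{"tx":7,"ty":-38.8,"rz":-1.1}]'
```

```text
$[0]: bad value
$[0]: bad value
```

```bash
python3 -m crank '[{"tx":2,"ty":-2.5,"tz":0,"rx":0,"ry":0,"rz":-0.1,"claw":1},{"tx":5.5,"ty":-6.5,"tz":0,"rx":0,"ry":0,"rz":-0.22,"claw":1},{"tx":9,"ty":-10.5,"tz":0,"rx":0,"ry":0,"rz":-0.34,"claw":1},{"tx":12.5,"ty":-14.5,"tz":0,"rx":0,"ry":0,"rz":-0.46,"claw":1},{"tx":16,"ty":-18.5,"tz":0,"rx":0,"ry":0,"rz":-0.58,"claw":1},{"tx":19,"ty":-22.5,"tz":0,"rx":0,"ry":0,"rz":-0.7,"claw":1},{"tx":22,"ty":-26.5,"tz":0,"rx":0,"ry":0,"rz":-0.82,"claw":1},{"tx":24,"ty":-31,"tz":0,"rx":0,"ry":0,"rz":-0.9,"claw":1}]'
```

```text
clock: 0.9
eef_pos: [431.7, 397.0, 201.1]
tcp_rot: [180.0, 0.0, 112.5]
force: [1.1, 0.9, 0.4]
finger_gap: 0.997
```

```bash
python3 -m crank '[{"tx":1.5,"ty":-4.5,"tz":0,"rx":0,"ry":0,"rz":-0.14,"claw":1},{"tx":3,"ty":-9.5,"tz":0,"rx":0,"ry":0,"rz":-0.28,"claw":1},{"tx":4.5,"ty":-14.5,"tz":0,"rx":0,"ry":0,"rz":-0.42,"claw":1},{"tx":5.5,"ty":-19.3,"tz":0,"rx":0,"ry":0,"rz":-0.56,"claw":1},{"tx":6.5,"ty":-24.2,"tz":0,"rx":0,"ry":0,"rz":-0.7,"claw":1},{"tx":7,"ty":-29,"tz":0,"rx":0,"ry":0,"rz":-0.84,"claw":1},{"tx":7,"ty":-34,"tz":0,"rx":0,"ry":0,"rz":-0.98,"claw":1},{"tx":7,"ty":-38.8,"tz":0,"rx":0,"ry":0,"rz":-1.1,"claw":1}]'
python3 -m crank '[{"tx":-0.5,"ty":-4.5,"tz":0,"rx":0,"ry":0,"rz":-0.1,"claw":1},{"tx":-1,"ty":-9,"tz":0,"rx":0,"ry":0,"rz":-0.2,"claw":1},{"tx":-2,"ty":-14,"tz":0,"rx":0,"ry":0,"rz":-0.3,"claw":1},{"tx":-3,"ty":-19,"tz":0,"rx":0,"ry":0,"rz":-0.4,"claw":1},{"tx":-4,"ty":-24,"tz":0,"rx":0,"ry":0,"rz":-0.5,"claw":1},{"tx":-5,"ty":-28,"tz":0,"rx":0,"ry":0,"rz":-0.6,"claw":1},{"tx":-5.5,"ty":-31,"tz":0,"rx":0,"ry":0,"rz":-0.695,"claw":1},{"tx":-5.5,"ty":-32,"tz":0,"rx":0,"ry":0,"rz":-0.695,"claw":1}]'
python3 - <<'E'
from h import *
print(np.round(arm.sense()["eef_pos"],1),np.round(arm.sense()["joint_pos"],1))
i=arm.camera_info("wrist"); cv2.imwrite("pics/w1.png",arm.read_camera("wrist")[:,:,::-1])
import json; json.dump({k:np.array(v).tolist() for k,v in i.items()},open("w1.json","w"))
print([np.round(proj("wrist",[445,-320,z],i)) for z in (0,106)])
E
```

```text
clock: 1.7
eef_pos: [499.9, 8.6, 201.2]
tcp_rot: [180.0, 0.0, 49.5]
force: [1.0, -0.7, 1.0]
finger_gap: 1.001
clock: 2.5
eef_pos: [443.7, -312.9, 201.4]
tcp_rot: [179.9, 0.0, 9.6]
force: [-0.6, 0.5, 0.1]
finger_gap: 1.0
[ 443.7 -312.9  201.4] [ -1.1  27.1  43.8 117.4 -26.1  45.4 -22.1]
[array([327., 170.]), array([329., 191.])]
```

View pics/w1.png

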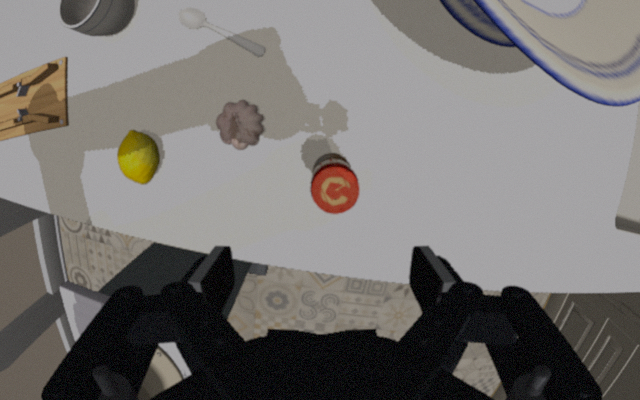

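The wrist view shows the red cap centred at (335,189), clear of the garlic at (240,124), with fingers left and right. I'll refine the jar position.

Run:
```python
from h import *
import json; i=json.load(open("w1.json"))
im=cv2.imread("pics/w1.png").astype(int); m=((im[:,:,2]>130)&(im[:,:,1]<70)).astype(np.uint8); m[:140]=0
c=max(cv2.findContours(m,0,2)[0],key=cv2.contourArea); print(cv2.minEnclosingCircle(c))
(u,v),r=cv2.minEnclosingCircle(c); print(onz("wrist",u,v,106,i).round(1), onz("wrist",u,v,102,i).round(1))
print(onz("wrist",u+r,v,106,i).round(1),onz("wrist",u-r,v,106,i).round(1))
t=cv2.imread("pics/top0.png").astype(int); m=((t[:,:,2]>110)&(t[:,:,1]<70)).astype(np.uint8); m[:,:410]=0;m[:190]=0;m[240:]=0
ys,xs=np.nonzero(m); print(xs.min(),xs.max(),ys.min(),ys.max(),onz("top",(xs.min()+xs.max())/2,(ys.min()+ys.max())/2,106).round(1))
```

```text
((334.7879943847656, 189.07688903808594), 23.545297622680664)
[ 447.8 -325.   106. ] [ 446.9 -325.4  102. ]
[ 451.4 -346.   106. ] [ 444.3 -304.3  106. ]
427 440 205 220 [ 445.9 -321.5  106. ]
```

```bash
python3 -m crank '[{"tx":0,"ty":0,"tz":-4,"rx":0,"ry":0,"rz":0,"claw":1},{"tx":0,"ty":0,"tz":-6,"rx":0,"ry":0,"rz":0,"claw":1},{"tx":0,"ty":0,"tz":-6,"rx":0,"ry":0,"rz":0,"claw":1},{"tx":0,"ty":0,"tz":-6,"rx":0,"ry":0,"rz":0,"claw":1},{"tx":0,"ty":0,"tz":-6,"rx":0,"ry":0,"rz":0,"claw":1}]'
```

```text
clock: 3.05
eef_pos: [445.9, -309.3, 142.4]
tcp_rot: [180.0, -0.1, 10.0]
force: [0.3, 0.3, -0.2]
finger_gap: 0.997
```

```bash
python3 -m crank '[{"tx":0.1,"ty":-0.8,"tz":0,"rx":0,"ry":0,"rz":0,"claw":1},{"tx":0.1,"ty":-1.4,"tz":0,"rx":0,"ry":0,"rz":0,"claw":1},{"tx":0.1,"ty":-1.4,"tz":-2,"rx":0,"ry":0,"rz":0,"claw":1},{"tx":0.1,"ty":-1.4,"tz":-5,"rx":0,"ry":0,"rz":0,"claw":1},{"tx":0.1,"ty":-1.4,"tz":-8,"rx":0,"ry":0,"rz":0,"claw":1},{"tx":0.1,"ty":-1.4,"tz":-9.8,"rx":0,"ry":0,"rz":0,"claw":1},{"tx":0.1,"ty":-1.4,"tz":-9.8,"rx":0,"ry":0,"rz":0,"claw":1},{"tx":0.1,"ty":-1.4,"tz":-9.8,"rx":0,"ry":0,"rz":0,"claw":1}]'
```

```text
clock: 3.85
eef_pos: [446.2, -324.3, 43.8]
tcp_rot: [180.0, -0.0, 9.9]
force: [-0.3, -0.2, 0.1]
finger_gap: 1.001
```

```bash
python3 -m crank '[{"tx":0,"ty":0,"tz":0,"rx":0,"ry":0,"rz":0,"claw":0.8},{"tx":0,"ty":0,"tz":0,"rx":0,"ry":0,"rz":0,"claw":0.6},{"tx":0,"ty":0,"tz":0,"rx":0,"ry":0,"rz":0,"claw":0.45},{"tx":0,"ty":0,"tz":0,"rx":0,"ry":0,"rz":0,"claw":0.3},{"tx":0,"ty":0,"tz":0,"rx":0,"ry":0,"rz":0,"claw":0.3},{"tx":0,"ty":0,"tz":0,"rx":0,"ry":0,"rz":0,"claw":0.3},{"tx":0,"ty":0,"tz":0,"rx":0,"ry":0,"rz":0,"claw":0.3}]'
```

```text
clock: 4.55
eef_pos: [446.8, -323.9, 44.3]
tcp_rot: [179.9, -0.1, 10.0]
force: [-0.0, -0.2, 6.7]
finger_gap: 0.5
```

```bash
python3 -m crank '[{"tx":0,"ty":0,"tz":2,"rx":0,"ry":0,"rz":0,"claw":0.3},{"tx":0,"ty":0,"tz":5,"rx":0,"ry":0,"rz":0,"claw":0.3},{"tx":0,"ty":0,"tz":8,"rx":0,"ry":0,"rz":0,"claw":0.3},{"tx":0,"ty":0,"tz":11,"rx":0,"ry":0,"rz":0,"claw":0.3},{"tx":0.5,"ty":3,"tz":11,"rx":0,"ry":0,"rz":0,"claw":0.3},{"tx":1,"ty":7,"tz":11,"rx":0,"ry":0,"rz":0,"claw":0.3},{"tx":1.5,"ty":11,"tz":11,"rx":0,"ry":0,"rz":0,"claw":0.3},{"tx":2,"ty":15,"tz":11,"rx":0,"ry":0,"rz":0,"claw":0.3}]'
python3 -m crank '[{"tx":0.5,"ty":4,"tz":0,"rx":0,"ry":0,"rz":0,"claw":0.3},{"tx":1,"ty":8,"tz":0,"rx":0,"ry":0,"rz":0,"claw":0.3},{"tx":1.5,"ty":12,"tz":0,"rx":0,"ry":0,"rz":0,"claw":0.3},{"tx":2,"ty":16,"tz":0,"rx":0,"ry":0,"rz":0,"claw":0.3},{"tx":2.5,"ty":20,"tz":0,"rx":0,"ry":0,"rz":0,"claw":0.3},{"tx":3,"ty":23,"tz":0,"rx":0,"ry":0,"rz":0,"claw":0.3},{"tx":3.2,"ty":25,"tz":0,"rx":0,"ry":0,"rz":0,"claw":0.3},{"tx":3.2,"ty":25,"tz":0,"rx":0,"ry":0,"rz":0,"claw":0.3}]'
python3 - <<'E'
from h import *
s=arm.sense();print(np.round(s["eef_pos"],1),np.round(s["joint_pos"],1),np.round(s["force"],1),s["finger_gap"])
E
```

```text
clock: 5.35
eef_pos: [466.2, -171.9, 153.7]
tcp_rot: [-180.0, -0.0, 9.9]
force: [1.1, -0.7, 0.1]
finger_gap: 0.501
clock: 6.15
eef_pos: [498.2, 80.0, 153.1]
tcp_rot: [-179.9, 0.0, 10.3]
force: [-0.6, 0.1, -0.2]
finger_gap: 0.506
[498.2  80.  153.1] [-46.4  29.5  45.  124.8 -34.1  38.6 -57.2] [-0.6  0.1 -0.2] 0.505720852192242
```

```bash
python3 -m crank '[{"tx":0,"ty":0,"tz":2,"rx":0,"ry":0,"rz":0,"claw":0.3},{"tx":0,"ty":0,"tz":2,"rx":0,"ry":0,"rz":0,"claw":0.3},{"tx":0,"ty":0,"tz":2,"rx":0,"ry":0,"rz":0,"claw":0.3}]'
python3 - <<'E'
from h import *
s=arm.sense();print(np.round(s["eef_pos"],1),np.round(s["force"],1))
i=arm.camera_info("wrist"); im=arm.read_camera("wrist")[:,:,::-1]; cv2.imwrite("pics/w2.png",im)
import json; json.dump({k:np.array(v).tolist() for k,v in i.items()},open("w2.json","w"))
t=np.array([492.8,215.4]);a=np.radians(100);R=np.array([[np.cos(a),-np.sin(a)],[np.sin(a),np.cos(a)]])
for p in [(-125,-55),(-125,55),(145,55),(145,-55)]: print(p,np.round(proj("wrist",[*(R@p+t),8],i)))
t0=arm.read_camera("top")[:,:,::-1]; cv2.imwrite("pics/top2.png",t0)
E
```

```text
clock: 6.45
eef_pos: [498.1, 76.0, 173.5]
tcp_rot: [-180.0, -0.1, 9.9]
force: [1.0, 0.2, -0.8]
finger_gap: 0.508
[498.1  76.  173.5] [ 1.   0.2 -0.8]
(-125, -55) [309. 110.]
(-125, 55) [310. 207.]
(145, 55) [113. 206.]
(145, -55) [103. 125.]
```

View pics/w2.png

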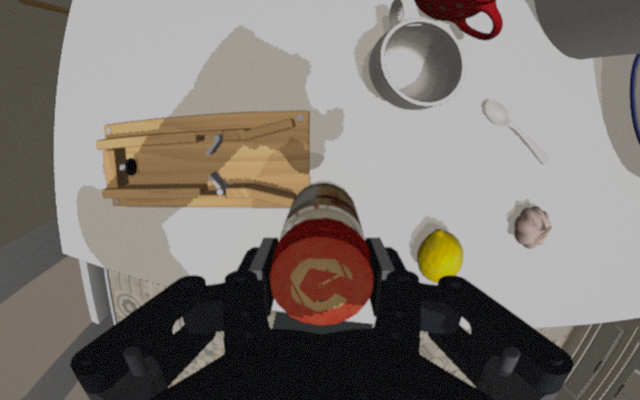

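The wrist view matches the predicted board corners ((309,110), (310,207), (113,206), (103,125)) within a pixel or so, and the jar is held straight between the fingers. I'll check the lateral offset by edge segmentation, and the jar axis in the grip.

Run:
```python
from h import *
import json; i=json.load(open("w2.json")); im=cv2.imread("pics/w2.png")
hsv=cv2.cvtColor(im,cv2.COLOR_BGR2HSV); m=(hsv[:,:,1]>70)
t=np.array([492.8,215.4]);a=np.radians(100);R=np.array([[np.cos(a),-np.sin(a)],[np.sin(a),np.cos(a)]])
lo=[];hi=[]
for u in range(135,280,12):
    v=np.nonzero(m[95:225,u])[0]+95
    lo.append(R.T@(onz("wrist",u,v.min()-.5,8,i)[:2]-t)); hi.append(R.T@(onz("wrist",u,v.max()+.5,8,i)[:2]-t))
print(np.round(lo,1).tolist());print(np.round(hi,1).tolist())
e=[R.T@(onz("wrist",np.nonzero(m[v,200:])[0][0:1][0]*0+200+np.nonzero(~m[v,260:340])[0][0]+60-.5,v,8,i)[:2]-t) for v in range(120,180,10)]
print("mouth end",np.round(e,1).tolist())
r=((im[:,:,2]>130)&(im[:,:,1]<90)&(im[:,:,0]<90)).astype(np.uint8); r[:210]=0; r[:,:250]=0;r[:,400:]=0
c=max(cv2.findContours(r,0,2)[0],key=cv2.contourArea);(u,v),rr=cv2.minEnclosingCircle(c);x,y,w,h=cv2.boundingRect(c)
print("cap",u,v,rr,(x,y,w,h)); 
E=np.array([498.1,76.0,173.5]); print(np.round(proj("wrist",E+[0,0,62],i),1), onz("wrist",x+w/2,y+h/2,E[2]+62,i).round(1))
print("cam",np.round(np.array(i["T"])[:3,3]))
```

```text
[[91.1, -54.1], [72.6, -54.8], [54.9, -54.4], [38.0, -54.2], [21.8, -54.1], [6.1, -55.2], [-9.0, -54.2], [-23.7, -54.4], [-38.0, -54.7], [-52.0, -54.0], [-65.7, -54.5], [-79.2, -54.0], [-92.5, -53.6]]
[[105.3, 53.8], [85.5, 53.7], [66.7, 53.6], [48.9, 54.8], [31.4, 53.4], [15.0, 54.6], [-1.1, 54.5], [-16.7, 54.4], [-31.9, 54.4], [-46.7, 54.3], [-61.3, 54.3], [-75.6, 54.2], [-89.6, 54.2]]
mouth end [[-111.6, -43.8], [-124.6, -32.7], [-124.5, -21.7], [-124.4, -10.6], [-124.3, 0.6], [-124.2, 11.8]]
cap 326.5 310.5 35.92362976074219 (291, 303, 72, 22)
[319.9 283.2] [482.7  70.1 235.5]
cam [564.  87. 348.]
```

Rack pose confirmed within 1 mm. Move above the mouth and descend to just above the floor.

```bash
python3 -m crank '[{"tx":0.5,"ty":3,"tz":0,"rx":0,"ry":0,"rz":0,"claw":0.3},{"tx":0.9,"ty":5.6,"tz":-1,"rx":0,"ry":0,"rz":0,"claw":0.3},{"tx":0.9,"ty":5.6,"tz":-4,"rx":0,"ry":0,"rz":0,"claw":0.3},{"tx":0.9,"ty":5.6,"tz":-7,"rx":0,"ry":0,"rz":0,"claw":0.3},{"tx":0.9,"ty":5.6,"tz":-7,"rx":0,"ry":0,"rz":0,"claw":0.3},{"tx":0.9,"ty":5.6,"tz":-7,"rx":0,"ry":0,"rz":0,"claw":0.3}]'
```

```text
clock: 7.15
eef_pos: [506.9, 132.3, 102.8]
tcp_rot: [180.0, 0.1, 9.9]
force: [1.2, -0.8, -1.3]
finger_gap: 0.499
```

```bash
python3 -m crank '[{"tx":0,"ty":0,"tz":-1,"rx":0,"ry":0,"rz":0,"claw":0.3},{"tx":0,"ty":0,"tz":-2,"rx":0,"ry":0,"rz":0,"claw":0.3},{"tx":0,"ty":0,"tz":-3,"rx":0,"ry":0,"rz":0,"claw":0.3},{"tx":0,"ty":0,"tz":-4,"rx":0,"ry":0,"rz":0,"claw":0.3},{"tx":0,"ty":0,"tz":-4.5,"rx":0,"ry":0,"rz":0,"claw":0.3},{"tx":0,"ty":0,"tz":-4.8,"rx":0,"ry":0,"rz":0,"claw":0.3},{"tx":0,"ty":0,"tz":-4.8,"rx":0,"ry":0,"rz":0,"claw":0.3},{"tx":0,"ty":0,"tz":-4.8,"rx":0,"ry":0,"rz":0,"claw":0.3}]'
python3 - <<'E'
from h import *
s=arm.sense();print(np.round(s["eef_pos"],1),np.round(s["force"],1),np.round(s["moment"],2))
i=arm.camera_info("wrist"); im=arm.read_camera("wrist")[:,:,::-1]; cv2.imwrite("pics/w3.png",im)
import json; json.dump({k:np.array(v).tolist() for k,v in i.items()},open("w3.json","w"))
sd=arm.read_camera("side")[:,:,::-1]; 
c=cv2.resize(sd[100:230,240:370],None,fx=4,fy=4,interpolation=cv2.INTER_CUBIC)
E=np.array(s["eef_pos"])
print([np.round(proj("wrist",E+[0,0,z],i),1) for z in (62,50,-40)])
cv2.imwrite("pics/c3.png",np.hstack([cv2.resize(im[60:400,160:420],None,fx=1.0,fy=1.0),np.zeros((340,4,3),np.uint8),cv2.resize(c,(340,340))]))
E
```

```text
clock: 7.95
eef_pos: [507.3, 132.4, 55.4]
tcp_rot: [-180.0, -0.0, 9.9]
force: [-0.3, -0.2, -0.9]
finger_gap: 0.501
[507.3 132.4  55.4] [-0.3 -0.2 -0.9] [ 0.03 -0.    0.01]
[array([319.8, 283.1]), array([320. , 269.5]), array([320.6, 209.9])]
```

View pics/c3.png

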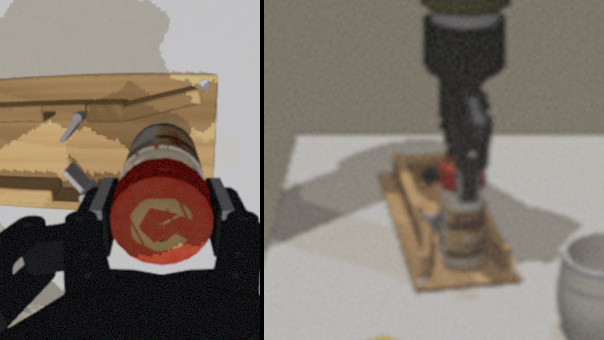

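The jar stands upright in the mouth between the flared walls, about 3 mm above the floor, with both flaps shut ahead. Now lower 2 mm and advance along the lane to just before the flaps.

```bash
python3 -m crank '[{"tx":0,"ty":0,"tz":-0.2,"rx":0,"ry":0,"rz":0,"claw":0.3},{"tx":-0.07,"ty":0.4,"tz":-0.2,"rx":0,"ry":0,"rz":0,"claw":0.3},{"tx":-0.21,"ty":1.2,"tz":-0.2,"rx":0,"ry":0,"rz":0,"claw":0.3},{"tx":-0.35,"ty":2,"tz":-0.2,"rx":0,"ry":0,"rz":0,"claw":0.3},{"tx":-0.49,"ty":2.8,"tz":-0.2,"rx":0,"ry":0,"rz":0,"claw":0.3},{"tx":-0.63,"ty":3.6,"tz":-0.2,"rx":0,"ry":0,"rz":0,"claw":0.3},{"tx":-0.74,"ty":4.2,"tz":-0.2,"rx":0,"ry":0,"rz":0,"claw":0.3},{"tx":-0.74,"ty":4.2,"tz":-0.2,"rx":0,"ry":0,"rz":0,"claw":0.3}]'
cat > st.py <<'E'
from h import *
s=arm.sense(); t=np.array([492.8,215.4]);a=np.radians(100);R=np.array([[np.cos(a),-np.sin(a)],[np.sin(a),np.cos(a)]])
print("rack xy",np.round(R.T@(np.array(s["eef_pos"])[:2]-t),1),"z",round(s["eef_pos"][2],1),"F along/lat/z",np.round(R.T@np.array(s["force"])[:2],1),np.round(s["force"][2],1),"M",np.round(s["moment"],2),np.round(s["tcp_rot"],1))
E
python3 st.py
```

```text
clock: 8.85
eef_pos: [499.4, 175.8, 53.2]
tcp_rot: [-180.0, 0.0, 10.1]
force: [0.1, 0.3, -1.8]
finger_gap: 0.503
rack xy [-40.2   0.3] z 53.2 F along/lat/z [ 0.3 -0.1] -1.8 M [ 0.   -0.02  0.01] [-180.     0.    10.1]
```

```bash
python3 -m crank '[{"tx":-0.04,"ty":0.25,"tz":0,"rx":0,"ry":0,"rz":0,"claw":0.3},{"tx":-0.09,"ty":0.5,"tz":0,"rx":0,"ry":0,"rz":0,"claw":0.3},{"tx":-0.13,"ty":0.75,"tz":0,"rx":0,"ry":0,"rz":0,"claw":0.3},{"tx":-0.18,"ty":1,"tz":0,"rx":0,"ry":0,"rz":0,"claw":0.3},{"tx":-0.22,"ty":1.25,"tz":0,"rx":0,"ry":0,"rz":0,"claw":0.3},{"tx":-0.26,"ty":1.5,"tz":0,"rx":0,"ry":0,"rz":0,"claw":0.3},{"tx":-0.3,"ty":1.7,"tz":0,"rx":0,"ry":0,"rz":0,"claw":0.3},{"tx":-0.3,"ty":1.7,"tz":0,"rx":0,"ry":0,"rz":0,"claw":0.3}]'; python3 st.py
```

```text
clock: 9.65
eef_pos: [497.5, 190.0, 53.3]
tcp_rot: [179.9, -0.1, 9.9]
force: [1.7, -5.0, -1.7]
finger_gap: 0.501
rack xy [-25.9  -0.2] z 53.3 F along/lat/z [-5.2 -0.8] -1.7 M [-1.41 -0.41 -0.01] [ 1.799e+02 -1.000e-01  9.900e+00]
```

```bash
python3 -m crank '[{"tx":-0.05,"ty":0.3,"tz":0,"rx":0,"ry":0,"rz":0,"claw":0.3},{"tx":-0.11,"ty":0.6,"tz":0,"rx":0,"ry":0,"rz":0,"claw":0.3},{"tx":-0.16,"ty":0.9,"tz":0,"rx":0,"ry":0,"rz":0,"claw":0.3},{"tx":-0.21,"ty":1.2,"tz":0,"rx":0,"ry":0,"rz":0,"claw":0.3},{"tx":-0.25,"ty":1.4,"tz":0,"rx":0,"ry":0,"rz":0,"claw":0.3},{"tx":-0.25,"ty":1.4,"tz":0,"rx":0,"ry":0,"rz":0,"claw":0.3}]'; python3 st.py
```

```text
clock: 10.25
eef_pos: [494.6, 204.6, 53.3]
tcp_rot: [179.9, -0.0, 9.9]
force: [1.5, -4.4, -1.7]
finger_gap: 0.498
rack xy [-10.9   0.1] z 53.3 F along/lat/z [-4.6 -0.7] -1.7 M [-1.35 -0.31 -0.03] [179.9  -0.    9.9]
```

```bash
python3 -m crank '[{"tx":-0.05,"ty":0.3,"tz":0,"rx":0,"ry":0,"rz":0,"claw":0.3},{"tx":-0.11,"ty":0.6,"tz":0,"rx":0,"ry":0,"rz":0,"claw":0.3},{"tx":-0.16,"ty":0.9,"tz":0,"rx":0,"ry":0,"rz":0,"claw":0.3},{"tx":-0.21,"ty":1.2,"tz":0,"rx":0,"ry":0,"rz":0,"claw":0.3},{"tx":-0.26,"ty":1.5,"tz":0,"rx":0,"ry":0,"rz":0,"claw":0.3},{"tx":-0.32,"ty":1.8,"tz":0,"rx":0,"ry":0,"rz":0,"claw":0.3},{"tx":-0.37,"ty":2.1,"tz":0,"rx":0,"ry":0,"rz":0,"claw":0.3},{"tx":-0.37,"ty":2.1,"tz":0,"rx":0,"ry":0,"rz":0,"claw":0.3}]'; python3 st.py
```

```text
clock: 11.05
eef_pos: [490.4, 227.3, 53.2]
tcp_rot: [-180.0, 0.0, 10.0]
force: [0.5, 0.1, -0.3]
finger_gap: 0.504
rack xy [12.1  0.3] z 53.2 F along/lat/z [-0.  -0.5] -0.3 M [ 0.02 -0.   -0.04] [-180.    0.   10.]
```

```bash
python3 -m crank '[{"tx":-0.05,"ty":0.3,"tz":0,"rx":0,"ry":0,"rz":0,"claw":0.3},{"tx":-0.12,"ty":0.7,"tz":0,"rx":0,"ry":0,"rz":0,"claw":0.3},{"tx":-0.19,"ty":1.1,"tz":0,"rx":0,"ry":0,"rz":0,"claw":0.3},{"tx":-0.26,"ty":1.5,"tz":0,"rx":0,"ry":0,"rz":0,"claw":0.3},{"tx":-0.33,"ty":1.9,"tz":0,"rx":0,"ry":0,"rz":0,"claw":0.3},{"tx":-0.41,"ty":2.3,"tz":0,"rx":0,"ry":0,"rz":0,"claw":0.3},{"tx":-0.48,"ty":2.7,"tz":0,"rx":0,"ry":0,"rz":0,"claw":0.3},{"tx":-0.48,"ty":2.7,"tz":0,"rx":0,"ry":0,"rz":0,"claw":0.3}]'; python3 st.py
python3 - <<'E'
from h import *
i=arm.camera_info("wrist"); im=arm.read_camera("wrist")[:,:,::-1]
cv2.imwrite("pics/w4.png",cv2.resize(im[60:340,160:460],None,fx=2,fy=2))
E
```

```text
clock: 11.85
eef_pos: [485.6, 254.3, 53.2]
tcp_rot: [-180.0, 0.0, 10.0]
force: [-0.3, -0.4, -1.2]
finger_gap: 0.507
rack xy [39.6  0.4] z 53.2 F along/lat/z [-0.3  0.4] -1.2 M [-0.02 -0.07 -0.04] [-180.    0.   10.]
```

View pics/w4.png

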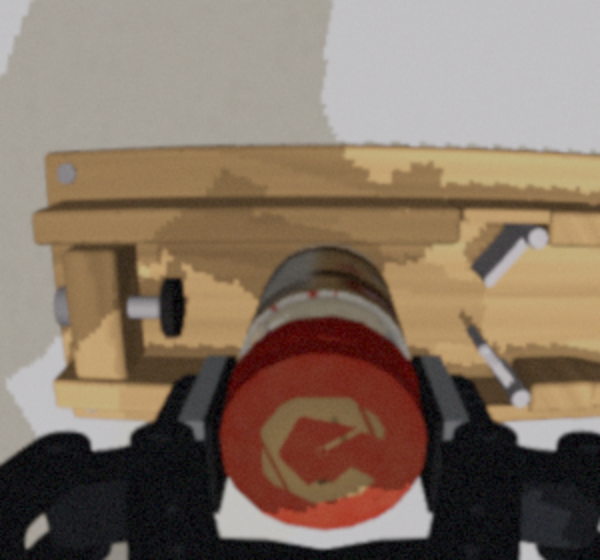

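Both flaps are shut behind the jar (pins at (538,238), (520,397)); the plunger's black pad is at (172,308), still some 25 mm ahead.

```bash
python3 -m crank '[{"tx":-0.05,"ty":0.3,"tz":0,"rx":0,"ry":0,"rz":0,"claw":0.3},{"tx":-0.12,"ty":0.7,"tz":0,"rx":0,"ry":0,"rz":0,"claw":0.3},{"tx":-0.18,"ty":1,"tz":0,"rx":0,"ry":0,"rz":0,"claw":0.3},{"tx":-0.23,"ty":1.3,"tz":0,"rx":0,"ry":0,"rz":0,"claw":0.3},{"tx":-0.28,"ty":1.6,"tz":0,"rx":0,"ry":0,"rz":0,"claw":0.3},{"tx":-0.28,"ty":1.6,"tz":0,"rx":0,"ry":0,"rz":0,"claw":0.3}]'; python3 st.py
```

```text
clock: 12.5
eef_pos: [482.8, 270.1, 53.2]
tcp_rot: [-180.0, 0.0, 10.0]
force: [0.1, -0.8, -1.7]
finger_gap: 0.503
rack xy [55.6  0.3] z 53.2 F along/lat/z [-0.8  0.1] -1.7 M [0. 0. 0.] [-180.    0.   10.]
```

```bash
python3 -m crank '[{"tx":-0.03,"ty":0.2,"tz":0,"rx":0,"ry":0,"rz":0,"claw":0.3},{"tx":-0.07,"ty":0.4,"tz":0,"rx":0,"ry":0,"rz":0,"claw":0.3},{"tx":-0.11,"ty":0.6,"tz":0,"rx":0,"ry":0,"rz":0,"claw":0.3},{"tx":-0.14,"ty":0.8,"tz":0,"rx":0,"ry":0,"rz":0,"claw":0.3},{"tx":-0.14,"ty":0.8,"tz":0,"rx":0,"ry":0,"rz":0,"claw":0.3}]'; python3 st.py
```

```text
clock: 13.0
eef_pos: [481.5, 277.9, 53.2]
tcp_rot: [-180.0, 0.0, 10.0]
force: [0.7, 0.2, -1.2]
finger_gap: 0.505
rack xy [63.5  0.3] z 53.2 F along/lat/z [ 0.  -0.8] -1.2 M [-0.    0.02 -0.02] [-180.    0.   10.]
```

```bash
python3 -m crank '[{"tx":-0.03,"ty":0.15,"tz":0,"rx":0,"ry":0,"rz":0,"claw":0.3},{"tx":-0.05,"ty":0.3,"tz":0,"rx":0,"ry":0,"rz":0,"claw":0.3},{"tx":-0.07,"ty":0.4,"tz":0,"rx":0,"ry":0,"rz":0,"claw":0.3},{"tx":-0.07,"ty":0.4,"tz":0,"rx":0,"ry":0,"rz":0,"claw":0.3}]'; python3 st.py
```

```text
clock: 13.4
eef_pos: [480.8, 281.7, 53.2]
tcp_rot: [-180.0, 0.0, 10.0]
force: [0.1, 0.1, -0.8]
finger_gap: 0.503
rack xy [67.4  0.3] z 53.2 F along/lat/z [ 0.1 -0.1] -0.8 M [-0.01 -0.02  0.01] [-180.    0.   10.]
```

```bash
python3 -m crank '[{"tx":-0.03,"ty":0.15,"tz":0,"rx":0,"ry":0,"rz":0,"claw":0.3},{"tx":-0.05,"ty":0.3,"tz":0,"rx":0,"ry":0,"rz":0,"claw":0.3},{"tx":-0.07,"ty":0.4,"tz":0,"rx":0,"ry":0,"rz":0,"claw":0.3},{"tx":-0.07,"ty":0.4,"tz":0,"rx":0,"ry":0,"rz":0,"claw":0.3}]'; python3 st.py
```

```text
clock: 13.8
eef_pos: [480.4, 284.6, 53.3]
tcp_rot: [179.9, -0.0, 9.9]
force: [-0.0, -4.8, -0.2]
finger_gap: 0.508
rack xy [70.3  0.2] z 53.3 F along/lat/z [-4.7  0.9] -0.2 M [-1.38 -0.2   0.01] [179.9  -0.    9.9]
```

Contact with the cushion at x ≈ 69.6. Press on to ~8–9 N.

```bash
python3 -m crank '[{"tx":-0.02,"ty":0.1,"tz":0,"rx":0,"ry":0,"rz":0,"claw":0.3},{"tx":-0.04,"ty":0.2,"tz":0,"rx":0,"ry":0,"rz":0,"claw":0.3},{"tx":-0.05,"ty":0.3,"tz":0,"rx":0,"ry":0,"rz":0,"claw":0.3},{"tx":-0.05,"ty":0.3,"tz":0,"rx":0,"ry":0,"rz":0,"claw":0.3}]'; python3 st.py
```

```text
clock: 14.2
eef_pos: [480.1, 286.7, 53.4]
tcp_rot: [179.9, -0.0, 9.9]
force: [1.5, -8.1, 2.1]
finger_gap: 0.509
rack xy [72.5  0.2] z 53.4 F along/lat/z [-8.2 -0.1] 2.1 M [-2.05 -0.27  0.1 ] [179.9  -0.    9.9]
```

```bash
python3 -m crank '[{"tx":-0.02,"ty":0.1,"tz":0,"rx":0,"ry":0,"rz":0,"claw":0.3},{"tx":-0.02,"ty":0.1,"tz":0,"rx":0,"ry":0,"rz":0,"claw":0.3},{"tx":-0.02,"ty":0.1,"tz":-0.1,"rx":0,"ry":0,"rz":0,"claw":0.3},{"tx":-0.02,"ty":0.1,"tz":-0.1,"rx":0,"ry":0,"rz":0,"claw":0.3}]'; python3 st.py
```

```text
clock: 14.6
eef_pos: [480.1, 287.4, 52.5]
tcp_rot: [179.9, -0.0, 9.9]
force: [0.1, -8.5, 3.6]
finger_gap: 0.505
rack xy [73.1 -0. ] z 52.5 F along/lat/z [-8.4  1.4] 3.6 M [-2.36 -0.24  0.01] [179.9  -0.    9.9]
```

```bash
python3 -m crank '[{"tx":0.02,"ty":-0.1,"tz":0,"rx":0,"ry":0,"rz":0,"claw":0.3},{"tx":0.03,"ty":-0.2,"tz":0,"rx":0,"ry":0,"rz":0,"claw":0.3},{"tx":0.04,"ty":-0.25,"tz":0,"rx":0,"ry":0,"rz":0,"claw":0.3},{"tx":0.04,"ty":-0.25,"tz":0,"rx":0,"ry":0,"rz":0,"claw":0.3}]'; python3 st.py
```

```text
clock: 15.0
eef_pos: [480.1, 287.0, 52.4]
tcp_rot: [-180.0, -0.0, 9.9]
force: [0.3, -3.8, 3.8]
finger_gap: 0.502
rack xy [72.7  0.1] z 52.4 F along/lat/z [-3.8  0.4] 3.8 M [-1.03 -0.11 -0.02] [-180.    -0.     9.9]
```

```bash
python3 -m crank '[{"tx":0.01,"ty":-0.08,"tz":0,"rx":0,"ry":0,"rz":0,"claw":0.3},{"tx":0.02,"ty":-0.15,"tz":0,"rx":0,"ry":0,"rz":0,"claw":0.3},{"tx":0.02,"ty":-0.15,"tz":0,"rx":0,"ry":0,"rz":0,"claw":0.3}]'; python3 st.py
```

```text
clock: 15.3
eef_pos: [480.1, 286.4, 52.4]
tcp_rot: [-179.9, -0.0, 10.0]
force: [0.1, -0.1, 4.4]
finger_gap: 0.504
rack xy [72.1  0.2] z 52.4 F along/lat/z [-0.1 -0.1] 4.4 M [ 0.27 -0.03  0.03] [-179.9   -0.    10. ]
```

Axial force is now zero with about 2 mm of cushion still pressed in. Release.

```bash
python3 -m crank '[{"tx":0,"ty":0,"tz":0,"rx":0,"ry":0,"rz":0,"claw":0.55},{"tx":0,"ty":0,"tz":0,"rx":0,"ry":0,"rz":0,"claw":0.6},{"tx":0,"ty":0,"tz":0,"rx":0,"ry":0,"rz":0,"claw":0.8},{"tx":0,"ty":0,"tz":0,"rx":0,"ry":0,"rz":0,"claw":1},{"tx":0,"ty":0,"tz":0,"rx":0,"ry":0,"rz":0,"claw":1},{"tx":0,"ty":0,"tz":0,"rx":0,"ry":0,"rz":0,"claw":1}]'; python3 st.py
python3 - <<'E'
from h import *
im=arm.read_camera("wrist")[:,:,::-1]
cv2.imwrite("pics/w5.png",cv2.resize(im[60:340,160:460],None,fx=2,fy=2))
E
```

```text
clock: 15.9
eef_pos: [480.0, 285.5, 52.2]
tcp_rot: [180.0, 0.0, 10.0]
force: [-0.1, -0.1, -0.6]
finger_gap: 0.998
rack xy [71.2  0.4] z 52.2 F along/lat/z [-0.1  0.1] -0.6 M [-0.04 -0.01 -0.02] [180.   0.  10.]
```

View pics/w5.png

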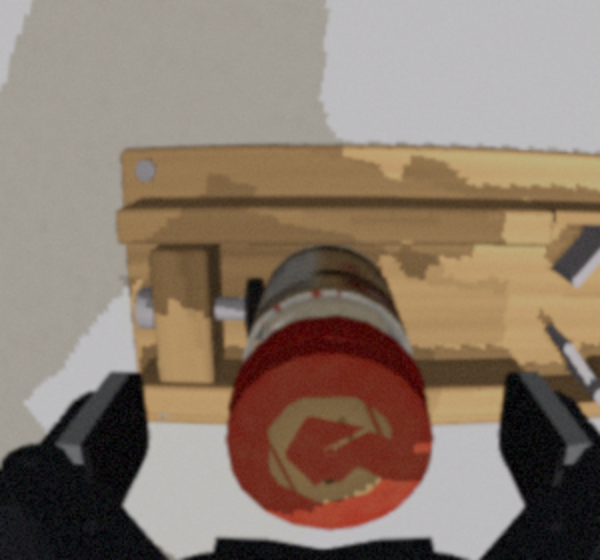

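The fingers are open and clear of the jar on both sides, it stands against the plunger's pad (250,300), and the flaps at (580,250) and (570,355) are shut. Retreat straight up and check the jar's place.

```bash
python3 -m crank '[{"tx":0,"ty":0,"tz":1,"rx":0,"ry":0,"rz":0,"claw":1},{"tx":0,"ty":0,"tz":2.5,"rx":0,"ry":0,"rz":0,"claw":1},{"tx":0,"ty":0,"tz":5,"rx":0,"ry":0,"rz":0,"claw":1},{"tx":0,"ty":0,"tz":8,"rx":0,"ry":0,"rz":0,"claw":1},{"tx":0,"ty":0,"tz":11,"rx":0,"ry":0,"rz":0,"claw":1},{"tx":-1.5,"ty":0,"tz":14,"rx":0,"ry":0,"rz":0,"claw":1},{"tx":-3,"ty":0,"tz":15,"rx":0,"ry":0,"rz":0,"claw":1},{"tx":-3,"ty":0,"tz":15,"rx":0,"ry":0,"rz":0,"claw":1}]'; python3 st.py
python3 - <<'E'
from h import *
import json
i=arm.camera_info("wrist"); im=arm.read_camera("wrist")[:,:,::-1]; cv2.imwrite("pics/w6f.png",im)
json.dump({k:np.array(v).tolist() for k,v in i.items()},open("w6.json","w"))
t=np.array([492.8,215.4]);a=np.radians(100);R=np.array([[np.cos(a),-np.sin(a)],[np.sin(a),np.cos(a)]])
for x in (70.5,71.5): print(np.round([proj("wrist",[*(R@[x,0]+t),z],i) for z in (8,114)],1))
for x in (-30,90): print(np.round(proj("wrist",[*(R@[x,0]+t),34],i)))
cv2.imwrite("pics/w6.png",cv2.resize(im[100:330,200:460],None,fx=3,fy=2.6,interpolation=cv2.INTER_CUBIC))
E
```

```text
clock: 16.75
eef_pos: [449.0, 285.8, 204.1]
tcp_rot: [-179.9, -0.0, 10.0]
force: [0.6, -0.4, -0.6]
finger_gap: 1.004
rack xy [76.9 30.9] z 204.1 F along/lat/z [-0.5 -0.5] -0.6 M [-0.03 -0.03 -0.03] [-179.9   -0.    10. ]
[[326.8 146. ]
 [328.6 158. ]]
[[326.  146. ]
 [327.4 158. ]]
[415. 150.]
[310. 148.]
```

View pics/w6.png

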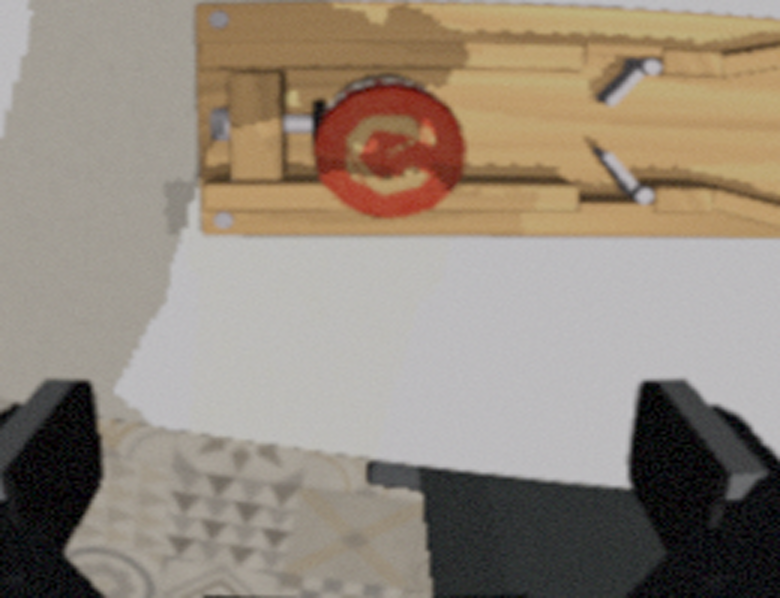

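Both flaps are shut at (630,80) and (620,170), and the jar stands upright against the plunger at (320,115). To check that the cushion stays in ≥1 mm I'll measure the pad-to-block distance with pixel profiles before and after.

Run:
```python
from h import *
import json
for n in ("w4","w5"):
    im=cv2.imread(f"pics/{n}.png"); im=im[::2,::2]//1
    r=slice(140,162)
    sub=cv2.cvtColor(im,cv2.COLOR_BGR2HSV)
    for v in (138,142,150,154,158):
        print(n,v,"S",sub[v,25:140,1][:100:1].tolist()[:75] if n=="w4" else sub[v,50:135,1].tolist()[:75])
        print("   V",sub[v,25:100,2].tolist() if n=="w4" else sub[v,50:125,2].tolist())
```

```text
w4 138 S [22, 27, 63, 105, 116, 121, 116, 117, 118, 119, 116, 114, 116, 120, 119, 120, 115, 113, 116, 110, 117, 120, 118, 121, 120, 119, 114, 114, 113, 116, 115, 119, 122, 121, 129, 132, 125, 123, 119, 141, 132, 133, 128, 122, 117, 112, 104, 101, 97, 99, 105, 111, 112, 111, 111, 114, 121, 119, 122, 125, 124, 121, 119, 122, 124, 120, 118, 119, 113, 109, 107, 110, 107, 108, 106]
   V [165, 163, 154, 155, 156, 156, 152, 142, 140, 142, 145, 147, 149, 149, 150, 151, 151, 149, 145, 146, 144, 140, 138, 135, 134, 135, 136, 137, 140, 139, 137, 131, 117, 97, 73, 62, 59, 60, 60, 56, 62, 65, 68, 88, 129, 157, 171, 179, 182, 182, 180, 180, 184, 186, 177, 159, 148, 139, 125, 116, 119, 118, 116, 117, 119, 119, 127, 137, 162, 182, 188, 188, 188, 187, 187]
w4 142 S [23, 24, 42, 88, 109, 107, 104, 110, 116, 119, 120, 119, 114, 116, 116, 117, 115, 112, 116, 116, 115, 117, 119, 117, 115, 113, 120, 118, 117, 117, 117, 126, 123, 121, 129, 113, 117, 132, 128, 113, 133, 129, 127, 124, 125, 121, 120, 116, 116, 114, 121, 120, 123, 124, 125, 126, 116, 79, 53, 43, 20, 57, 55, 170, 34, 95, 125, 115, 110, 113, 11
[... 5300 characters left out ...]
, 107, 85, 50, 28]
w5 158 S [3, 1, 3, 1, 1, 3, 3, 4, 3, 3, 1, 3, 1, 1, 4, 20, 58, 63, 34, 11, 10, 6, 6, 9, 9, 9, 18, 64, 104, 115, 114, 114, 117, 116, 113, 112, 113, 112, 109, 109, 109, 110, 112, 113, 112, 110, 114, 118, 114, 113, 113, 118, 121, 125, 125, 127, 104, 45, 16, 9, 7, 10, 8, 7, 7, 7, 8, 5, 8, 10, 8, 7, 7, 4, 33]
   V [184, 185, 188, 189, 189, 188, 189, 189, 189, 191, 190, 189, 188, 189, 185, 167, 157, 157, 159, 160, 160, 160, 161, 162, 164, 163, 153, 151, 160, 166, 165, 165, 163, 167, 173, 177, 179, 180, 178, 178, 178, 176, 176, 172, 169, 167, 165, 164, 166, 169, 169, 158, 135, 116, 102, 84, 76, 96, 125, 145, 150, 151, 152, 153, 154, 153, 154, 153, 153, 156, 154, 144, 110, 63, 31]
```

```bash
python3 st.py; python3 -c "
from workcell import arm
print(arm.close_job())"
```

```text
rack xy [77.  30.3] z 203.3 F along/lat/z [ 0.4 -0.7] -0.8 M [ 0.03 -0.03  0.02] [-179.9   -0.    10. ]
the job is handed in; nothing more can be done
None
```

I loaded the jar into the rack, released it upright against the cushioned stop, and handed the job in at about 17 s. I can't read the flap, cushion or contact values directly, so the checks below are my own measurements.

- **Gate:** I stood the jar in the mouth and carried it along the lane about 1 mm above the floor. The most push I read at the flaps was 5.2 N. The last pictures show both flaps shut behind it.
- **Stop:** The jar met the cushion with its axis about 70 mm along the rack. I pressed to about 8.5 N, eased back to zero force along the lane, then opened the fingers and lifted clear.
- **Final state:** The last wrist picture shows the jar upright and against the plunger. The gripper was about 150 mm above it, touching nothing.
- **Cushion left pressed in:** This is the least certain check. The arm's position just before release gave about 2.5 mm. The plunger rod in the pictures gave about 1.4 mm as measured, or about 2.2 mm after allowing for viewing angle. The jar cap's position in the last picture was too coarse to confirm it and, taken alone, pointed to 1 mm or less.
- **Lemon and garlic:** The arm stayed clear of both, but I took no final picture of them.

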